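# Flag the empty medicine tray

### The job

The yellow medicine tray in the dispensary has run empty. Spin the sign on the post behind it half a turn about its upright pivot, either way round, so that its red face looks out over the yellow tray, square to it, where the green face was; leave the signs of the blue and grey trays as they are.

Things in the scene. Friction and masses are not known exactly. Their poses are not given: they have to be found in the camera images.
- sign_yellow (a joint): Angle of the yellow tray's sign about its upright pivot, + anticlockwise from above. 0: green face (white cross) looks over the tray; +pi or -pi: red face (white bar) does. Starts within 0.25 of 0; turns either way, no stops or detents; friction 0.03 N m (1 N at the edge) keeps it where left. Panel 120 mm wide, 8 thick, pivoted at mid-width, from 70 to 150 mm above the table.
- yellow_pivot (a point): Pivot axis of the yellow tray's sign at the panel's top edge, 150 mm up. Frame fixed to the tray: x from the post out over the tray, y left, z up. At joint 0 the panel lies along y, 60 mm each way, green to +x. Tray: empty, fixed, 35 mm high, 100 wide, 25 to 120 mm in front of the pivot. Nothing but the panel stands within 90 mm of the axis above 60 mm.
- blue_edge (a point): Bystander, must stay as it is: middle of one upright edge of the blue tray's sign, 60 mm from its pivot, 110 mm above the table; the frame turns with the panel (x out of its green face, y along the panel away from the pivot). Sign and tray sized as the yellow ones; tray full of orange-banded cartons 55 mm high.
- grey_edge (a point): Bystander, must stay as it is: the same point of the grey tray's sign; that tray holds blue-banded cartons 55 mm high.
Mind the look-alikes: they are no part of the job. Leave any purple look-alike of the part that bears sign_yellow alone.

How it is judged:
At the end, for the whole second after the job is handed in: The yellow tray's sign stands still with its red face looking over the tray, half a turn either way from joint 0 within 12 degrees, and the edges of the blue and grey trays' signs are within 15 mm of where they started ((value of joint sign_yellow between 2.93 and 3.35 rad or value of joint sign_yellow between -3.35 and -2.93 rad) and velocity of joint sign_yellow between -0.1 and 0.1 rad/s and distance of each of blue_edge, grey_edge from where it was at the start of the episode below 0.015 m); the robot touches nothing.
It fails at once if the blue tray's sign is turned out of its place (edge more than 25 mm from its start) (distance of blue_edge from where it was at the start of the episode above 0.025 m).
It fails at once if the grey tray's sign is turned out of its place (edge more than 25 mm from its start) (distance of grey_edge from where it was at the start of the episode above 0.025 m).
It also fails if it takes over 40 s, if anything falls off the work surface, if the arm or the gripper's body presses on something with over 40 N, if the wrist force passes 120 N, or if a joint passes its speed limit or range.

### The arm

A 6-joint arm with a two-finger parallel gripper is mounted at the origin on the work surface. World frame = base frame: x ahead of the robot, y to its left, z up, the work surface at z = 0. Lengths are in m, angles in rad, forces in N, time in s.
With the tool pointing down it reaches from about 0.375 to 0.925 m from the base axis. Payload 5.7 kg.
Tool frame: the origin (TCP) lies at the very end of the fingers, on their centre line; the grasp point (between the pads) lies 19 mm behind it; z points along the fingers, y is the line along which they close (so a half turn about z gives the same grasp; the last joint's range is limited). The gripper opens to 85 mm and grips with 20 to 120 N. Pads are 22 mm wide; open, the fingers measure 114 mm over their backs; the gripper's body (76 mm by 85 mm) begins 54 mm behind the grasp point. The pads swing forward as they close: fully open they stand 13 mm farther back than shut.
Start: joints at [-1.255, 0.359, 1.51, -0, 1.272, -0.115], TCP at [0.251, -0.545, 0.231] pointing down, gripper open.
Joint ranges: [-2.97, 2.97], [-1.01, 2.36], [0.21, 2.38], [-0.96, 4.11], [0.2, 2.71], [-2.98, 2.98]. Speed limits (rad/s): [2.39, 2.39, 3.14, 3.14, 3.14, 3.14].

### API

Orientations are given as a rotation vector (axis times angle).
In Python, from rig import bot, cams gives the robot as it stands.
- The arm moves only by the tool apply_moves, never from a script. Its arguments are lists of equal length, an entry for each row: "claw": the closure, from -1 (fully open) to 1 (shut); "travel": the shift along the tool's x, y, z as a fraction of full scale, a list of three; "rot": the turn, a rotation vector about the tool's x, y, z as a fraction of full scale, a list of three. A call has 1 to 10 rows; each row is the pose to reach, as a shift and turn from the pose commanded when the call began, along the tool's axes at that moment; what a row does not reach only later rows make up. Full scale, the value 1, is 0.2 m for a shift and 90 degrees for a turn. A row lasts 1/12 s, in which the tool goes at most 41.7 mm and 7.16 degrees, less where a joint would pass 70% of its speed; a pose out of reach is approached as far as the arm can. A call with a number of a shift or a turn outside -1 to 1 is refused whole. A call with a gripper value outside its range is refused whole. The fingers move at their own pace and stop on an object; the grip force is fixed at half the most. Time passes only in rows, so rows that repeat a pose let the fingers close. It gives the time, the measured TCP pose, the force, the opening and the grip force at its end, in the units of the state.
- bot.get_state(): the state, without advancing time (a new reading comes with each control period).
- cams.get_image(name): name is "scene" or "top" or "wrist"; returns a dict with "color" (420x560x3 uint8, red, green, blue), "depth" (420x560 float32, m along the optical axis (not along the pixel's ray), 0 where there is no reading), "camera_matrix" (3x3 intrinsics, pixels), "xyz" and "attitude" of the camera in the world. Camera axes: x right, y down, z forward; pixel columns grow to the right and rows downward; lengths in m; the calibration is good to about 2 mm. A picture is of the moment at which its call begins.
- bot.hand_in(): hands the job in; it is judged then, once.
The state is a dict: "t": time; "joint_pos": joint angles; "qvel": joint speeds; "effort": joint torques, N m; "position": TCP position; "eef_rot": TCP orientation; "ft_force": force on the tool from outside, world axes, zero at the start; "moment": the same for the moment, N m; "opening": opening from 0.0 (shut) to 1.0 (fully open); "gripper_force": force on a finger pad.
Only numpy, scipy, OpenCV 4.12 (cv2) and the standard library are available. Lean on these libraries where they do the work, as an engineer would, in place of code of your own. Each camera call takes 0.05 s, during which the arm holds its last target. There are 200 camera calls.

## Working session

There is one attempt and no reset: what is moved stays moved. The work goes in short steps, Python scripts to look and compute and a tool call to move; the robot and the scene stay as the last step left them, time stands still between calls to the robot, and variables do not carry over. Pictures are saved under pics/ and viewed, at most 10 in all, crops included, and the job is handed in when it is done.

Besides the shell and the picture viewer there is one more tool, called after ">>>" as name(argument=value, ...) on one line, values as JSON. apply_moves: Moves the arm, as the interface text tells. Shift numbers are shares of 0.2 m and turn numbers shares of 90 degrees, none past 1 either way. Its arguments: {"type":"object","properties":{"claw":{"type":"array","items":{"type":"number"}},"travel":{"type":"array","items":{"type":"array","items":{"type":"number"}}},"rot":{"type":"array","items":{"type":"array","items":{"type":"number"}}}},"required":["claw","travel","rot"]}

```bash
mkdir -p pics
cat > h.py <<'E'
import numpy as np, cv2
from scipy.spatial.transform import Rotation as R
from rig import bot, cams
def snap(n,f):
    im=cams.get_image(n); cv2.imwrite('pics/'+f+'.png',im['color'][:,:,::-1]); np.savez('/tmp/'+f+'.npz',**im); return im
def pts(im):
    K=np.array(im['camera_matrix']);d=im['depth'];v,u=np.mgrid[:d.shape[0],:d.shape[1]]
    p=np.stack([(u-K[0,2])/K[0,0]*d,(v-K[1,2])/K[1,1]*d,d],-1)
    a=np.array(im['attitude']); M=a if a.shape==(3,3) else R.from_rotvec(a).as_matrix()
    return p@M.T+np.array(im['xyz'])
E
python3 - <<'E'
from h import *
a=snap('top','top1');b=snap('scene','scene1')
print(a['xyz'],a['attitude'],b['xyz']);s=bot.get_state();print(s)
E
```

```text
[0.12014907 0.21173404 1.62711035] [-2.058579    2.14611993 -0.23488638] [ 1.49114811 -0.12084985  0.81743931]
{'t': 0.1, 'joint_pos': array([-1.25511724e+00,  3.59456805e-01,  1.51135925e+00,  2.51877981e-06,
        1.27251526e+00, -1.15039255e-01]), 'qvel': array([ 0.00045005, -0.00153876, -0.00328228,  0.00082659,  0.000164  ,
        0.00140664]), 'effort': array([ 2.29316865e-04, -5.28651130e+01, -2.79348922e+01, -1.36235817e-04,
        5.01924253e-03,  1.63777941e-05]), 'position': array([ 0.2503416 , -0.54457622,  0.23051013]), 'eef_rot': array([-3.06733097e+00, -6.70982192e-01,  2.69613028e-04]), 'ft_force': array([-0.14451025,  0.03785751,  0.67305188]), 'moment': array([ 0.04237548,  0.00121878, -0.00484215]), 'gripper_force': 0.0, 'opening': 0.9989482753221122}
```

View pics/top1.png

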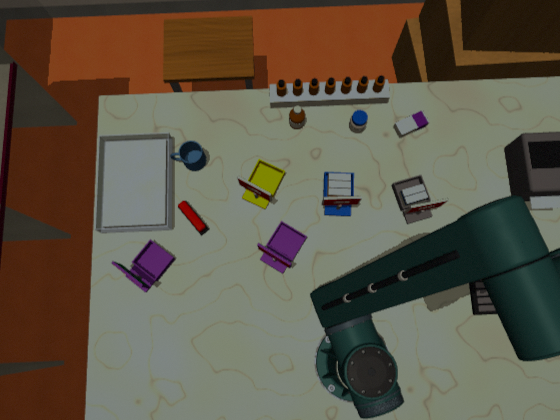

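View pics/scene1.png

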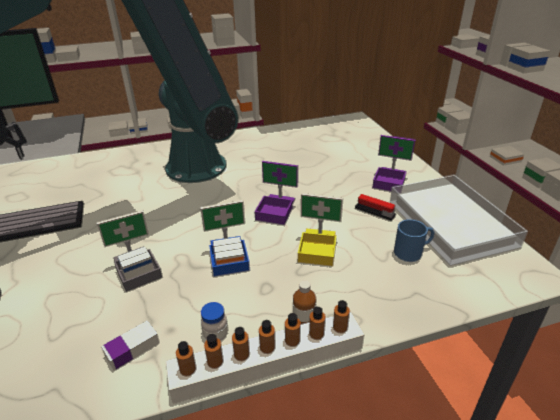

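The top view shows the yellow tray at about (265,180) with its sign at (258,188). In the scene view the yellow sign is at (321,208), green side facing the camera. A purple look-alike stands about 60 px from the yellow tray in the top view. Next I'll measure positions.

Run:
```python
from h import *
for n,roi in (('top1',(225,155,295,215)),('scene1',(290,185,350,270))):
    im=dict(np.load(f'/tmp/{n}.npz'));P=pts(im);c=im['color'].astype(int)
    x0,y0,x1,y1=roi
    q=P[y0:y1,x0:x1].reshape(-1,3);k=c[y0:y1,x0:x1].reshape(-1,3)
    s=q[(q[:,2]>.075)&(q[:,2]<.17)]; y=q[(k[:,0]>1.8*k[:,2])&(k[:,1]>1.8*k[:,2])&(k[:,0]>60)&(q[:,2]<.06)&(k[:,1]>.7*k[:,0])]
    t=s[s[:,2]>.13]
    print(n,len(s),'panel z',s[:,2].min(),s[:,2].max())
    r=cv2.minAreaRect(s[:,:2].astype(np.float32)*1000);print(cv2.boxPoints(r).round(1).tolist(), r)
    r=cv2.minAreaRect(y[:,:2].astype(np.float32)*1000);print('tray',len(y),cv2.boxPoints(r).round(1).tolist(),r)
im=dict(np.load('/tmp/top1.npz'));P=pts(im)
# everything standing high near
m=(P[...,2]>.09)&(P[...,2]<.2)
n,l,st,ce=cv2.connectedComponentsWithStats(m.astype(np.uint8))
for i in range(1,n):
    if st[i,4]>15:
        s=P[l==i]; print(st[i],s.mean(0).round(3),s.min(0).round(3),s.max(0).round(3))
```

```text
top1 287 panel z 0.07526983124605047 0.16050936339497257
[[518.5, 240.8000030517578], [528.7000122070312, 234.5], [592.5999755859375, 337.70001220703125], [582.4000244140625, 344.0]] ((555.5779418945312, 289.2862548828125), (121.39503479003906, 11.955411911010742), 58.239036560058594)
tray 980 [[510.70001220703125, 254.60000610351562], [651.5999755859375, 180.60000610351562], [702.7000122070312, 278.0], [561.9000244140625, 352.0]] ((606.7294921875, 266.2655029296875), (109.99664306640625, 159.13568115234375), 62.28952407836914)
scene1 965 panel z 0.07500115060259682 0.15167783939205026
[[359.6000061035156, 275.6000061035156], [383.79998779296875, 193.5], [616.0, 262.1000061035156], [591.7999877929688, 344.20001220703125]] ((487.8050842285156, 268.8597717285156), (242.1372833251953, 85.6019287109375), 16.443622589111328)
tray 1176 [[507.20001220703125, 251.60000610351562], [642.7999877929688, 180.8000030517578], [691.5999755859375, 274.20001220703125], [556.0999755859375, 345.0]] ((599.4142456054688, 262.89129638671875), (105.41436767578125, 152.92068481445312), 62.40451431274414)
[ 4
[... 681 characters left out ...]
0.203 0.133]
[291 106  11  11  71] [0.825 0.138 0.105] [0.812 0.125 0.09 ] [0.842 0.159 0.12 ]
[ 515  132   45   65 2553] [ 0.599 -0.624  0.135] [ 0.5   -0.704  0.09 ] [ 0.704 -0.575  0.153]
[238 176  34  25 252] [0.553 0.287 0.133] [0.522 0.236 0.09 ] [0.591 0.341 0.161]
[322 197  40   8 281] [0.503 0.017 0.131] [ 0.498 -0.045  0.09 ] [0.512 0.074 0.159]
[406 199  42  14 246] [ 0.474 -0.25   0.133] [ 0.463 -0.315  0.09 ] [ 0.49  -0.193  0.156]
[257 243  35  25 199] [0.336 0.233 0.138] [0.302 0.183 0.092] [0.374 0.285 0.159]
[112 262  36  27 210] [0.295 0.675 0.137] [0.256 0.632 0.09 ] [0.336 0.728 0.158]
[329 353  19  36 172] [-0.007  0.067  0.139] [-0.061  0.038  0.09 ] [0.038 0.081 0.198]
```

Pivot is about (0.555, 0.289), top at z≈0.15, reach 0.63 m. The tray's y axis points at about 62.4° and the panel lies at about 58.2°, so the joint is near -0.07, which is consistent with the spec. Plan: straddle the panel from above, turn the tool half a turn about the pivot (joint 6 from about +60° to -125°), squeeze it square, release and retreat.

>>> apply_moves(claw=[-1,-1,-1,-1,-1,-1,-1,-1,-1], travel=[[1,-1,0],[1,-1,0],[1,-1,0],[1,-1,0],[1,-1,0],[1,-1,0],[1,-1,0],[1,-1,0],[1,-1,0]], rot=[[0,0,0],[0,0,0],[0,0,0],[0,0,0],[0,0,0],[0,0,0],[0,0,0],[0,0,0],[0,0,0]])

```text
t: 0.85
position: [0.3489, -0.2783, 0.2312]
eef_rot: [-3.067, -0.677, 0.001]
ft_force: [0.3, -0.1, 0.7]
opening: 1.0
gripper_force: 0.0
```

>>> apply_moves(claw=[-1,-1,-1,-1,-1,-1,-1,-1,-1], travel=[[1,-1,0],[1,-1,0],[1,-1,0],[1,-1,0],[1,-1,0],[1,-1,0],[1,-1,0],[1,-1,0],[1,-1,0]], rot=[[0,0,0],[0,0,0],[0,0,0],[0,0,0],[0,0,0],[0,0,0],[0,0,0],[0,0,0],[0,0,0]])

```text
t: 1.6
position: [0.4479, -0.0146, 0.2312]
eef_rot: [3.067, 0.676, -0.0]
ft_force: [-0.2, -0.5, 0.3]
opening: 0.998
gripper_force: 0.0
```

>>> apply_moves(claw=[-1,-1,-1,-1,-1,-1,-1,-1,-1], travel=[[0.9,-0.9,0],[0.9,-0.9,0],[0.9,-0.9,0],[0.9,-0.9,0],[0.9,-0.9,0],[0.9,-0.9,0],[0.9,-0.9,0],[0.9,-0.9,0],[0.9,-0.9,0]], rot=[[0,0,-0.37],[0,0,-0.37],[0,0,-0.37],[0,0,-0.37],[0,0,-0.37],[0,0,-0.37],[0,0,-0.37],[0,0,-0.37],[0,0,-0.37]])

```text
t: 2.35
position: [0.5356, 0.2218, 0.2307]
eef_rot: [2.748, 1.521, -0.003]
ft_force: [0.4, -0.4, -0.3]
opening: 1.0
gripper_force: 0.0
```

Run:
```python
from h import *
im=snap('wrist','w1');P=pts(im)
s=bot.get_state();M=R.from_rotvec(s['eef_rot']).as_matrix()
print('q6',s['joint_pos'],'pos',s['position'],'yaws',np.degrees(np.arctan2(M[1,:2],M[0,:2])))
m=(P[...,2]>.1)&(P[...,2]<.17)&(im['depth']>0)&(np.hypot(P[...,0]-.555,P[...,1]-.289)<.08)
q=P[m]; r=cv2.minAreaRect(q[:,:2].astype(np.float32)*1000);print(m.sum(),cv2.boxPoints(r).tolist(),r,q[:,2].max())
e=q[q[:,2]>np.percentile(q[:,2],99)-.004];r=cv2.minAreaRect(e[:,:2].astype(np.float32)*1000);print(len(e),r)
```

```text
q6 [ 2.73678903e-01  3.30434010e-01  1.55533170e+00 -1.02596556e-03
  1.25757149e+00  8.34821927e-01] pos [0.53520635 0.2214302  0.230837  ] yaws [ 57.86705963 -32.1329904 ]
3498 [[519.4849243164062, 240.19293212890625], [528.4994506835938, 234.65057373046875], [591.1399536132812, 336.53387451171875], [582.1254272460938, 342.07623291015625]] ((555.3124389648438, 288.3634033203125), (119.59950256347656, 10.581989288330078), 58.41572570800781) 0.15188877817030128
2460 ((555.1541137695312, 288.4551696777344), (119.58309936523438, 9.167459487915039), 58.20131301879883)
```

View pics/w1.png

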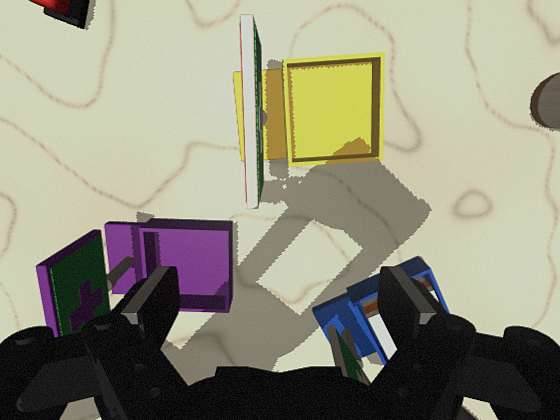

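The wrist view shows the yellow sign edge-on at about (250,110), clear of the fingers. The refined pivot is (0.555, 0.288) and the panel angle 58.2°, matching the tool's x axis at 57.9°. I'll centre on it, descend and close loosely around it.

>>> apply_moves(claw=[-1,-1,-1,-1,-1,-1,-1,-1,-1,-1], travel=[[0.335,-0.095,0],[0.335,-0.095,0],[0.335,-0.095,0],[0.335,-0.095,0.15],[0.335,-0.095,0.3],[0.335,-0.095,0.45],[0.335,-0.095,0.565],[0.335,-0.095,0.565],[0.335,-0.095,0.565],[0.335,-0.095,0.565]], rot=[[0,0,0],[0,0,0],[0,0,0],[0,0,0],[0,0,0],[0,0,0],[0,0,0],[0,0,0],[0,0,0],[0,0,0]])

```text
t: 3.23
position: [0.5558, 0.2898, 0.1199]
eef_rot: [2.749, 1.52, 0.002]
ft_force: [0.9, 0.3, 0.3]
opening: 1.001
gripper_force: 0.0
```

>>> apply_moves(claw=[0.6,0.6,0.6,0.6,0.6,0.6,0.6,0.6], travel=[[0,0,0],[0,0,0],[0,0,0],[0,0,0],[0,0,0],[0,0,0],[0,0,0],[0,0,0]], rot=[[0,0,0],[0,0,0],[0,0,0],[0,0,0],[0,0,0],[0,0,0],[0,0,0],[0,0,0]])

```text
t: 3.9
position: [0.5547, 0.291, 0.1183]
eef_rot: [-2.748, -1.523, 0.0]
ft_force: [-0.6, 0.2, -0.2]
opening: 0.2
gripper_force: 0.0
```

>>> apply_moves(claw=[0.7,0.7,0.7,0.7,0.7,0.7,0.7,0.7,0.7,0.7], travel=[[-0.01,0.008,0],[-0.01,0.008,0],[-0.01,0.008,0],[-0.01,0.008,0],[-0.01,0.008,0],[-0.01,0.008,0],[-0.01,0.008,0],[-0.01,0.008,0],[-0.01,0.008,0],[-0.01,0.008,0]], rot=[[0,0,0],[0,0,-0.05],[0,0,-0.1],[0,0,-0.15],[0,0,-0.2],[0,0,-0.25],[0,0,-0.3],[0,0,-0.35],[0,0,-0.4],[0,0,-0.45]])

```text
t: 4.73
position: [0.5555, 0.2879, 0.1183]
eef_rot: [2.046, 2.383, -0.0]
ft_force: [0.7, -1.9, -1.1]
opening: 0.15
gripper_force: 1.2
```

>>> apply_moves(claw=[0.7,0.7,0.7,0.7,0.7,0.7,0.7,0.7,0.7,0.7], travel=[[0,0,0],[0,0,0],[0,0,0],[0,0,0],[0,0,0],[0,0,0],[0,0,0],[0,0,0],[0,0,0],[0,0,0]], rot=[[0,0,-0.06],[0,0,-0.12],[0,0,-0.18],[0,0,-0.24],[0,0,-0.3],[0,0,-0.36],[0,0,-0.42],[0,0,-0.48],[0,0,-0.54],[0,0,-0.6]])

```text
t: 5.57
position: [0.556, 0.2882, 0.1184]
eef_rot: [0.74, 3.052, 0.001]
ft_force: [3.1, -0.1, -0.8]
opening: 0.153
gripper_force: 1.3
```

>>> apply_moves(claw=[0.7,0.7,0.7,0.7,0.7,0.7,0.7,0.7,0.7,0.7], travel=[[0,0,0],[0,0,0],[0,0,0],[0,0,0],[0,0,0],[0,0,0],[0,0,0],[0,0,0],[0,0,0],[0,0,0]], rot=[[0,0,-0.06],[0,0,-0.12],[0,0,-0.18],[0,0,-0.24],[0,0,-0.3],[0,0,-0.36],[0,0,-0.42],[0,0,-0.48],[0,0,-0.54],[0,0,-0.6]])

```text
t: 6.4
position: [0.556, 0.2886, 0.1184]
eef_rot: [-0.726, 3.055, 0.001]
ft_force: [1.7, 1.2, -0.5]
opening: 0.148
gripper_force: 1.4
```

>>> apply_moves(claw=[0.7,0.7,0.7,0.7,0.7,0.7,0.7,0.7,0.7,0.7], travel=[[0,0,0],[0,0,0],[0,0,0],[0,0,0],[0,0,0],[0,0,0],[0,0,0],[0,0,0],[0,0,0],[0,0,0]], rot=[[0,0,-0.06],[0,0,-0.12],[0,0,-0.18],[0,0,-0.24],[0,0,-0.3],[0,0,-0.36],[0,0,-0.4],[0,0,-0.4],[0,0,-0.4],[0,0,-0.4]])

```text
t: 7.23
position: [0.5551, 0.2882, 0.1183]
eef_rot: [1.627, -2.688, 0.0]
ft_force: [0.3, -0.4, -0.7]
opening: 0.15
gripper_force: 0.3
```

Run:
```python
from h import *
s=bot.get_state();M=R.from_rotvec(s['eef_rot']).as_matrix()
print(s['joint_pos'][5],s['position'],'yaws',np.degrees(np.arctan2(M[1,:2],M[0,:2])),s['ft_force'],s['moment'],s['opening'])
im=snap('scene','scene2')
cv2.imwrite('pics/crop2.png',cv2.resize(im['color'][130:290,240:420,::-1],None,fx=3,fy=3))
```

```text
-2.290765260333763 [0.55510374 0.28820322 0.11831293] yaws [-117.62548326  152.37451739] [ 0.29001216 -0.4390327  -0.72268142] [ 0.00640892 -0.20569573  0.00123452] 0.15006399932008957
```

View pics/crop2.png

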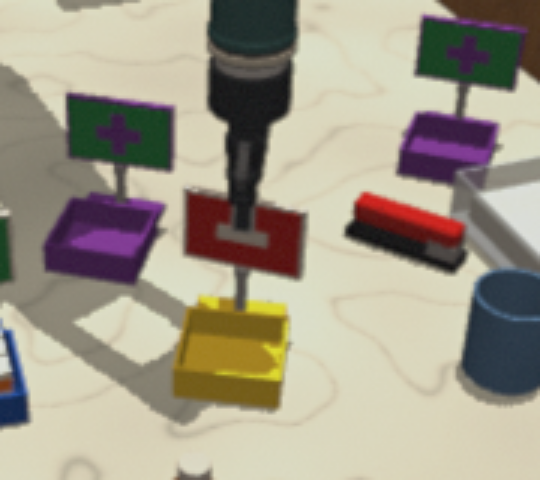

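The crop shows the red face (white bar) over the yellow tray, with the sign at about (245,233) between the fingers and lagging slightly. I'll squeeze it square, release and rise.

>>> apply_moves(claw=[0.8,0.9,1,1,1,1,1], travel=[[0,0,0],[0,0,0],[0,0,0],[0,0,0],[0,0,0],[0,0,0],[0,0,0]], rot=[[0,0,0],[0,0,0],[0,0,0],[0,0,0],[0,0,0],[0,0,0],[0,0,0]])

```text
t: 7.87
position: [0.5554, 0.2884, 0.1185]
eef_rot: [-1.629, 2.686, -0.0]
ft_force: [2.4, -1.4, 0.6]
opening: 0.084
gripper_force: 58.8
```

>>> apply_moves(claw=[-0.5,-0.5,-0.5,-0.5,-0.5,-0.5,-0.5,-0.5,-0.5,-0.5], travel=[[0,0,0],[0,0,0],[0,0,0],[0,0,0],[0,0,0],[0,0,-0.1],[0,0,-0.25],[0,0,-0.4],[0,0,-0.55],[0,0,-0.65]], rot=[[0,0,0],[0,0,0],[0,0,0],[0,0,0],[0,0,0],[0,0,0],[0,0,0],[0,0,0],[0,0,0],[0,0,0]])

```text
t: 8.7
position: [0.5558, 0.2888, 0.2514]
eef_rot: [-1.628, 2.683, -0.0]
ft_force: [1.0, 0.7, 1.1]
opening: 0.755
gripper_force: 0.0
```

>>> apply_moves(claw=[-0.5,-0.5,-0.5,-0.5], travel=[[0.3,0,-0.1],[0.3,0,-0.1],[0.3,0,-0.1],[0.3,0,-0.1]], rot=[[0,0,0],[0,0,0],[0,0,0],[0,0,0]])

```text
t: 9.03
position: [0.5271, 0.2347, 0.2691]
eef_rot: [-1.627, 2.686, 0.0]
ft_force: [0.2, 0.6, -0.2]
opening: 0.753
gripper_force: 0.0
```

Run:
```python
from h import *
def comps(im):
    P=pts(im);m=(P[...,2]>.125)&(P[...,2]<.165)&(P[...,0]<.6)&(P[...,0]>.25)
    n,l,st,ce=cv2.connectedComponentsWithStats(m.astype(np.uint8))
    for i in range(1,n):
        if st[i,4]>40: print(st[i,4],[np.round(v,1) for v in cv2.minAreaRect(P[l==i][:,:2].astype(np.float32)*1000)])
comps(dict(np.load('/tmp/top1.npz')));print();comps(snap('top','top3'));im=snap('scene','scene3')
w=snap('wrist','w3');P=pts(w);print('wrist')
m=(P[...,2]>.1)&(P[...,2]<.17)&(w['depth']>0)&(np.hypot(P[...,0]-.555,P[...,1]-.289)<.08)
print(m.sum(),cv2.minAreaRect(P[m][:,:2].astype(np.float32)*1000))
cv2.imwrite('pics/crop3.png',cv2.resize(im['color'][150:290,80:420,::-1],None,fx=2.3,fy=2.3))
```

```text
1035 [array([ 550.4, -629.6]), array([107.8,  99. ]), np.float64(89.9)]
170 [array([555.9, 288.4]), array([120.2,  10.5]), np.float64(58.2)]
175 [array([505.5,  14.3]), array([119.5,  12. ]), np.float64(89.0)]
162 [array([ 476.9, -254.1]), array([ 11. , 123.5]), np.float64(8.9)]
149 [array([337.8, 233.5]), array([119.8,  10.1]), np.float64(55.9)]
159 [array([296.4, 679.8]), array([121.1,  11.5]), np.float64(50.8)]

1028 [array([ 550.6, -632. ]), array([109. ,  98.5]), np.float64(90.0)]
90 [array([569.2, 313.9]), array([66.8, 10.5]), np.float64(60.8)]
151 [array([504.1,   6.8]), array([104. ,  11.1]), np.float64(88.8)]
164 [array([ 477., -253.]), array([ 11.6, 119.7]), np.float64(9.7)]
129 [array([341.4, 239.1]), array([105.6,  10.1]), np.float64(56.1)]
159 [array([296.5, 679.8]), array([121.2,  10.9]), np.float64(50.6)]
wrist
1548 ((553.9552612304688, 288.19873046875), (120.00529479980469, 10.08594036102295), 62.48945236206055)
```

View pics/crop3.png

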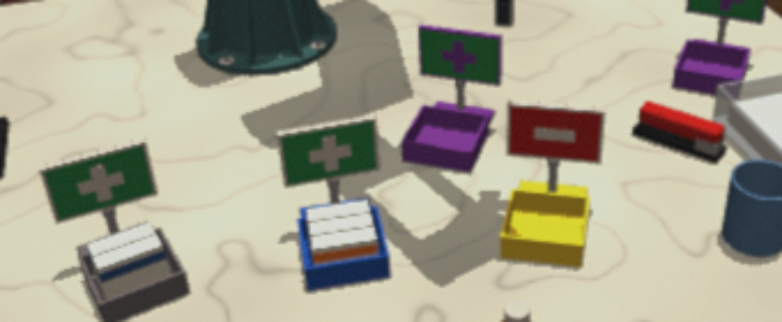

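The crop shows the red sign at about (555,133), square over the yellow tray: panel 62.5° against tray 62.4°. The blue sign (330,152) and grey sign (100,183) are unmoved and the arm is clear.

```bash
python3 -c "
from rig import bot
print(bot.hand_in())"
```

```text
the job is handed in; nothing more can be done
None
```

The yellow tray's sign now shows its red face square over the tray (within about 1° by the wrist camera); the blue and grey signs look unmoved in the images, and the job is handed in, though the hand-in call returned no verdict.

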